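# Reset the tripped breaker of the bench supply box

### The job

The breaker on the grey supply box has tripped and its orange lever hangs in the middle, where it will not go on. Push the lever all the way over to the off side (red dot) until it has gone through the stiff part of its travel to its end stop, then throw it all the way over to the on side (green dot) and let go. Reach in at a slant under the clear guard, do not lean hard on the lever, and leave the bottle, the tub and the pen as they stand.

Things in the scene. Friction and masses are not known exactly. Their poses are not given: they have to be found in the camera images.
- breaker_box: Grey supply box, fixed, 65 deep (x) x 130 wide (y) x 150 mm tall; origin: centre of its underside, z up. Front faces its -x, at x = -32.5; surround and window frame stand up to 7 mm proud. The orange lever juts from the front 85 mm up and swings sideways about a vertical pivot at x = -20.5, y = 0. Red dot (off) on its +y side, green dot (on) on -y. The sides under the guard are open.
- lever_tip (a point): Centre of the lever's outer end, 48 mm from the pivot, 85 mm above the desk. The handle is 10 mm thick (sideways), 20 mm tall, and stands 36 mm out from the front face when in the middle. Swinging, this point moves to the box's +y for off and -y for on.
- lever (a joint): Lever angle, rad: 0 middle, -0.5 off stop (handle to the box's +y, red dot), +0.5 on stop (handle to -y, green dot). Stays where left. Pushed near its end it moves lightly (about 2 N), but towards off it is stiff (6 to 9 N) from about -0.12 on, as it pushes back the trip slide; then a dead stop, which bears at most 35 N. While tripped it is blocked from on at about +0.15.
- trip_slide (a joint): Slide inside the box, m; carries the small orange tab in the window below the lever: 0 tripped (tab shown), about 0.010 to 0.012 reset (tab hidden; it stays so). Only the lever moves it, at the end of its way to off; the lever can go on only once it is above 0.007.
- guard_edge (a point): Middle of the lower front edge of the clear guard, a level plate 126 mm wide, 4 mm thick, that covers the lever from above: underside 150 mm above the desk, edge 46 mm out from the front face, 10 mm beyond the lever's end. So the lever is reached only at a slant under it.
- cleaner_bottle: Bystander, loose: small brown bottle with white cap, 34 mm across, 88 mm tall, standing beside the box; origin at the centre of its underside. Leave it standing where it is.
- swab_tub: Bystander, loose: white tub with blue lid, 50 mm across, 56 mm tall, standing on the other side of the box; origin at the centre of its underside. Leave it standing where it is.
- pen_1: Bystander, loose: blue and white pen, 135 mm long, 17 mm thick, lying on the desk in front of the box; origin at the middle of its underside. Leave it where it lies.

How it is judged:
By the outcome, as a careful person would: the job done as asked, in the order asked, and still so for the second after the job is handed in, with the robot touching nothing.
It also fails if it takes over 61 s, if anything falls off the work surface, if the arm or the gripper's body presses on something with over 40 N, if the wrist force passes 120 N, or if a joint passes its speed limit or range.

### The arm

A 6-joint arm with a two-finger parallel gripper is mounted at the origin on a cart in front of the work surface, level with it; the furniture and walls round the work are solid. World frame = base frame: x ahead of the robot, y to its left, z up, the work surface at z = 0. Lengths are in m, angles in rad, forces in N, time in s.
With the tool pointing down it reaches from about 0.275 to 1 m from the base axis. Payload 8.4 kg.
Tool frame: the origin (TCP) lies on the centre line of the jaws, within the pads' length; the fingertips stand 17 mm ahead of it and the grasp point (between the pads) lies 2 mm behind it (bot.tcp_to_tips is the z of the fingertips in the tool frame, in m); z points along the fingers, y is the line along which they close (so a half turn about z gives the same grasp; the last joint's range is limited). The gripper opens to 85 mm and grips with 20 to 120 N. Pads are 22 mm wide; open, the fingers measure 114 mm over their backs; the gripper's body (76 mm by 85 mm) begins 54 mm behind the grasp point. The pads swing forward as they close: fully open they stand 13 mm farther back than shut.
Start: joints at [1.2, 0.353, 1.633, -0, 1.155, -0.002], TCP at [0.225, 0.583, 0.248] pointing down, gripper open.
Joint ranges: [-2.63, 2.63], [-0.92, 2.1], [0.06, 2.66], [-1.3, 4.44], [0, 2.69], [-3.02, 3.02]. Speed limits (rad/s): [2.22, 2.22, 2.79, 3.14, 3.14, 3.14].

### API

Orientations are given as a unit quaternion [x, y, z, w].
In Python, from workcell import bot, hand, kinematics, get_obs, vision, hand_in gives the robot as it stands. The module is installed in compiled form; this text tells all that it offers. Calls block until the motion is done:
- bot.reach(position, orientation): joint-space move of the TCP to a pose.
- bot.servo_line(position, ori=None, velocity=0.15): straight line of the TCP; ori=None keeps the orientation; velocity is the mean speed in m/s.
- bot.goto_joints(angles): joint-space move.
- hand.move_gripper(opening, strength=None): finger opening in m; strength is the grip in N (None keeps the last); returns when the fingers have stopped.
- bot.dwell(seconds).
- kinematics.solve_ik(position, orientation): joint angles nearest the present ones, or None.
- get_obs(): the state.
- vision.read_camera(name): name is "scene" or "side" or "wrist"; returns a dict with "frame" (480x640x3 uint8, red, green, blue), "intrinsics" (3x3 intrinsics, pixels), "view" (4x4, takes a point from world to camera coordinates). Camera axes: x right, y down, z forward; pixel columns grow to the right and rows downward; lengths in m; the calibration is good to about 2 mm. The wrist camera is an equidistant fisheye: a pixel r from the principal point sees the ray r / f radians off the axis. A picture is of the moment at which its call begins. There is no depth.
A pose or a line that the arm cannot do raises bot.IKError and nothing moves.
- hand_in(): hands the job in; it is judged then, once.
The state is a dict: "time_s": time; "joint_pos": joint angles; "joint_vel": joint speeds; "joint_efforts": joint torques, N m; "position": TCP position; "orientation": TCP orientation; "wrist_force": force on the tool from outside, world axes, zero at the start; "ft_torque": the same for the moment, N m; "gripper_width": finger opening in m; "grip_force": force on a finger pad.
Only numpy, scipy, OpenCV 4.12 (cv2) and the standard library are available. Lean on these libraries where they do the work, as an engineer would, in place of code of your own. Each camera call takes 0.05 s, during which the arm holds its last target. There are 200 camera calls.

## Working session

There is one attempt and no reset: what is moved stays moved. The work goes in short steps, each a Python script; the robot and the scene stay as the last script left them, time stands still between calls to the robot, and variables do not carry over. Pictures are saved under pics/ and viewed, at most 10 in all, crops included, and the job is handed in when it is done.

```bash
mkdir -p pics
python3 - <<'E'
from workcell import *
import cv2, numpy as np
for n in("scene","side","wrist"):
    r=vision.read_camera(n);cv2.imwrite(f"pics/{n}0.png",r["frame"][:,:,::-1]);np.savez(f"{n}0.npz",**r)
    print(n,np.array(r["intrinsics"]).round(1).tolist(),np.array(r["view"]).round(3).tolist())
o=get_obs();print(o["time_s"],o["position"],o["orientation"],o["gripper_width"])
E
```

```text
scene [[493.9, 0.0, 324.3], [0.0, 493.9, 237.7], [0.0, 0.0, 1.0]] [[-0.301, -0.954, -0.006, 0.107], [-0.79, 0.253, -0.558, 0.468], [0.534, -0.163, -0.83, 0.661], [0.0, 0.0, 0.0, 1.0]]
side [[542.0, 0.0, 315.2], [0.0, 542.0, 247.6], [0.0, 0.0, 1.0]] [[0.67, -0.742, 0.005, -0.386], [-0.633, -0.575, -0.519, 0.363], [0.388, 0.345, -0.855, 0.755], [0.0, 0.0, 0.0, 1.0]]
wrist [[371.6, 0.0, 317.9], [0.0, 371.6, 234.3], [0.0, 0.0, 1.0]] [[0.361, 0.932, -0.002, -0.624], [0.885, -0.342, 0.317, -0.041], [0.295, -0.116, -0.948, 0.381], [0.0, 0.0, 0.0, 1.0]]
0.15 [0.22516858 0.58266566 0.24771927] [ 1.83332821e-01  9.83050750e-01 -5.35900644e-04 -1.07602821e-04] 0.0854730825424832
```

View pics/scene0.png

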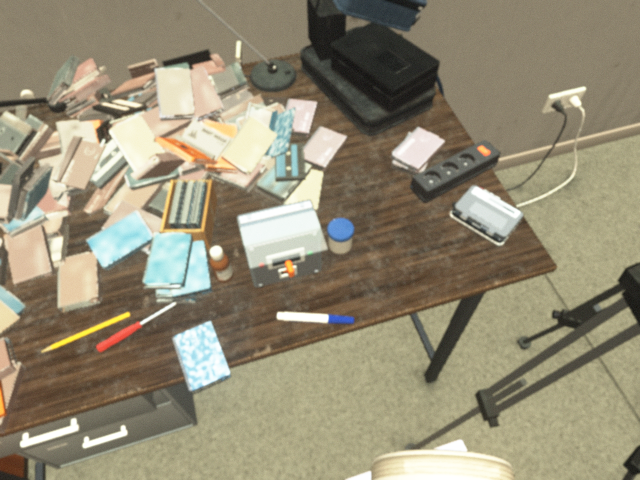

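View pics/side0.png

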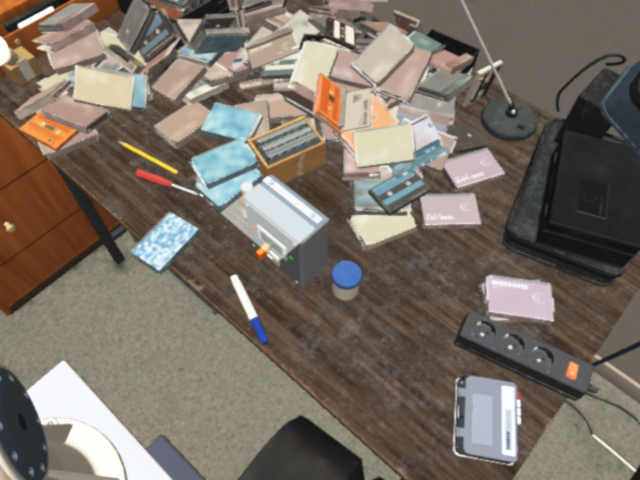

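The box is at about (283,245) in scene and (287,228) in side. The bottle (221,264) is on the left of the box, the tub (341,236) on the right and the pen (315,318) in front. I'll enlarge both views.

Run:
```python
import cv2
a=cv2.imread("pics/scene0.png")[190:340,195:375];cv2.imwrite("pics/sc1.png",cv2.resize(a,None,fx=4,fy=4,interpolation=2))
a=cv2.imread("pics/side0.png")[165:315,210:380];cv2.imwrite("pics/si1.png",cv2.resize(a,None,fx=4,fy=4,interpolation=2))
```

```text
(no output)
```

View pics/sc1.png

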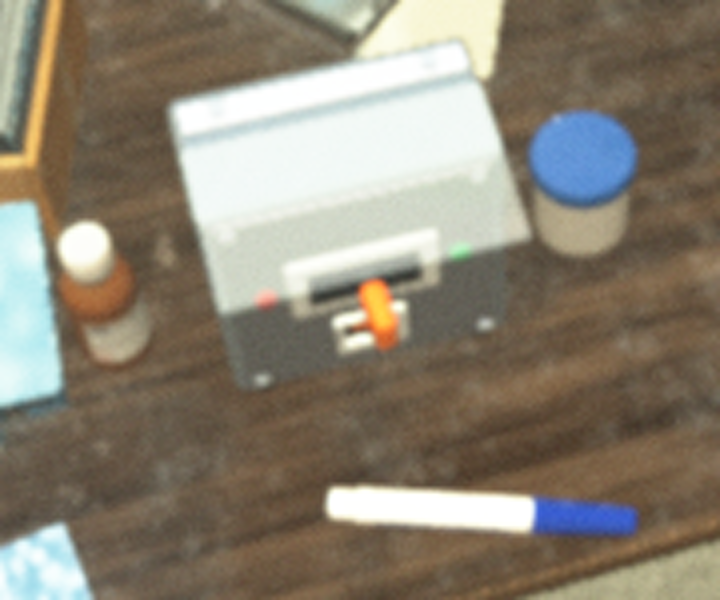

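View pics/si1.png

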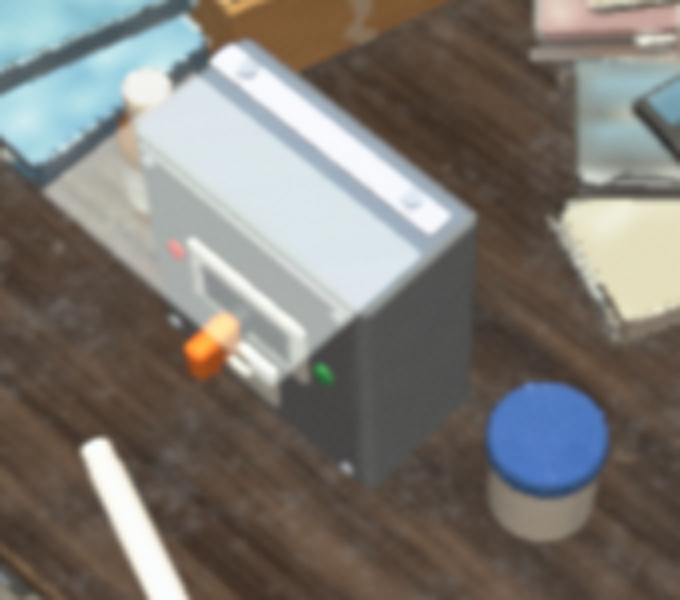

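```bash
cat > h.py <<'E'
import numpy as np
from scipy.optimize import least_squares
C={n:np.load(f"{n}0.npz") for n in("scene","side")}
OFF={"scene":(195-.375,190-.375),"side":(210-.375,165-.375)}
def proj(n,p):
    V,K=C[n]["view"],C[n]["intrinsics"];c=V[:3,:3]@p+V[:3,3];return (K@(c/c[2]))[:2]
def px(n,u,v): return np.array([u/4+OFF[n][0],v/4+OFF[n][1]])
def onplane(n,uv,z):
    V,K=C[n]["view"],C[n]["intrinsics"];o=-V[:3,:3].T@V[:3,3];d=V[:3,:3].T@np.linalg.inv(K)@np.r_[uv,1];return o+d*(z-o[2])/d[2]
def W(q,p):
    c,s=np.cos(q[2]),np.sin(q[2]);return np.array([q[0]+c*p[0]-s*p[1],q[1]+s*p[0]+c*p[1],p[2]])
E
python3 - <<'E'
from h import *
P=[("scene",222,308,-78.5,63,152),("scene",530,240,-78.5,-63,152),("scene",242,388,-32.5,65,0),("scene",505,325,-32.5,-65,0),
("side",375,485,-32.5,-65,0),("side",475,215,32.5,-65,150),("side",362,314,-32.5,-65,150),("side",243,40,32.5,65,150),("side",138,130,-32.5,65,150),("side",46,190,-78.5,63,152),("side",290,378,-78.5,-63,152)]
T=[("scene",386,333,-68.5,0,85),("side",203,362,-68.5,0,85)]
f=lambda q:np.concatenate([proj(n,W(q,np.array([x,y,z])/1e3))-px(n,u,v) for n,u,v,x,y,z in P])
g=onplane("scene",px("scene",370,300),.08)
r=least_squares(f,[g[0],g[1],0],loss="soft_l1");print(r.x,f(r.x).reshape(-1,2).round(1).tolist())
for n,u,v,x,y,z in T: print(proj(n,W(r.x,np.array([x,y,z])/1e3))-px(n,u,v))
inv=lambda p:(lambda d:(np.cos(r.x[2])*d[0]+np.sin(r.x[2])*d[1],-np.sin(r.x[2])*d[0]+np.cos(r.x[2])*d[1]))(p[:2]-r.x[:2])
for nm,n,u,v,z in [("tip","scene",386,333,.085),("tip","side",203,362,.085),("bottlecap","scene",84,242,.088),("tublid","scene",583,155,.056),("tublid","side",547,435,.056),("pen","scene",327,503,.009),("pen","scene",637,520,.009)]:
    p=onplane(n,px(n,u,v),z);print(nm,p.round(3),np.round(inv(p),3))
np.save("box.npy",r.x)
E
```

```text
[ 0.53302563  0.02338144 -0.01900353] [[-0.3, 0.5], [0.8, -2.2], [-0.6, 2.0], [1.1, 0.3], [-0.2, 2.8], [2.8, -1.7], [1.6, -0.2], [1.3, -3.5], [-2.0, -2.5], [-0.3, -0.1], [-3.4, 1.8]]
[-0.61913387  0.30994372]
[-2.67739119 -0.69106047]
tip [0.465 0.024 0.085] [-0.068 -0.001]
tip [0.467 0.021 0.085] [-0.066 -0.004]
bottlecap [0.547 0.137 0.088] [0.012 0.114]
tublid [ 0.545 -0.092  0.056] [ 0.015 -0.115]
tublid [ 0.547 -0.094  0.056] [ 0.016 -0.117]
pen [0.433 0.064 0.009] [-0.101  0.039]
pen [ 0.383 -0.064  0.009] [-0.148 -0.09 ]
```

Run:
```python
from h import *
import cv2
q=np.load("box.npy");out=[]
for n,f,w in(("scene","sc1",400),("side","si1",400)):
    im=cv2.imread(f"pics/{f}.png");o=np.array(OFF[n])
    pp=lambda x,y,z:tuple(int(a) for a in (proj(n,W(q,np.array([x,y,z])/1e3))-o)*4)
    L=[]
    for z in(0,150):
        c=[(-32.5,-65,z),(32.5,-65,z),(32.5,65,z),(-32.5,65,z)];L+=[(c[i],c[(i+1)%4]) for i in range(4)]
    L+=[((-32.5,s,0),(-32.5,s,150)) for s in(-65,65)]+[((-78.5,-63,150),(-78.5,63,150)),((-78.5,-63,150),(-32.5,-63,150)),((-78.5,63,150),(-32.5,63,150)),((-20.5,0,85),(-68.5,0,85))]
    for a,b in L: cv2.line(im,pp(*a),pp(*b),(0,255,255),1)
    out.append(cv2.resize(im[:600,:680],(400,353)) if 0 else im[20:520,30:560] if n=="side" else im[20:520,150:550])
i=np.hstack(out);cv2.imwrite("pics/ov.png",cv2.resize(i,(800,int(800*i.shape[0]/i.shape[1]))))
```

```text
(no output)
```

View pics/ov.png

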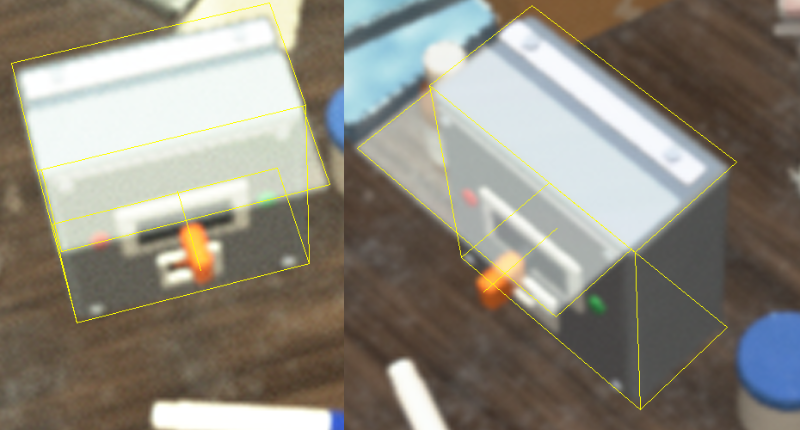

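The overlay shows the fit is good to about 3 mm: lever tip at about (0.465, 0.024), box yaw about -0.02. I'll straddle the lever with part-open jaws, 30° below horizontal. First I'll check IK.

```bash
cat >> h.py <<'E'
from scipy.spatial.transform import Rotation as Ro
BOX=np.load("box.npy")
def pose(tipx,y,tipz,pitch,up=1):
    """TCP pose for shut-fingertip centre at box-local (tipx,y,tipz) mm"""
    a=np.radians(pitch);d=np.array([np.cos(a),0,-np.sin(a)]);x=up*np.array([np.sin(a),0,np.cos(a)])
    R=Ro.from_euler("z",BOX[2]).as_matrix()@np.column_stack([x,np.cross(d,x),d])
    return W(BOX,np.array([tipx,y,tipz])/1e3)-.017*R[:,2],Ro.from_matrix(R).as_quat()
E
python3 - <<'E'
from h import *
from workcell import *
print(bot.tcp_to_tips)
for p in(25,30,35,40):
  for up in(1,-1):
    for nm,a in(("hi",(-150,0,280)),("pre",(-131,0,127)),("in",(-53,0,82)),("off",(-53,36,82)),("on",(-53,-36,82))):
      s=kinematics.solve_ik(*pose(*a,p,up));print(p,up,nm,None if s is None else np.round(s,2).tolist())
E
```

```text
0.017
25 1 hi None
25 1 pre None
25 1 in None
25 1 off None
25 1 on None
25 -1 hi None
25 -1 pre None
25 -1 in None
25 -1 off None
25 -1 on None
30 1 hi None
30 1 pre None
30 1 in None
30 1 off None
30 1 on None
30 -1 hi None
30 -1 pre None
30 -1 in None
30 -1 off None
30 -1 on None
35 1 hi [0.29, -0.52, 2.65, -1.28, 0.26, 3.02]
35 1 pre None
35 1 in None
35 1 off [0.31, 0.59, 2.65, 3.45, 1.06, -1.53]
35 1 on None
35 -1 hi [0.29, -0.52, 2.65, -1.28, 0.26, -0.13]
35 -1 pre None
35 -1 in None
35 -1 off [0.31, 0.59, 2.65, 3.45, 1.06, 1.61]
35 -1 on None
40 1 hi [0.24, -0.52, 2.59, -0.75, 0.29, 2.47]
40 1 pre None
40 1 in [0.13, 0.48, 2.63, 3.29, 0.84, -1.58]
40 1 off [0.28, 0.48, 2.61, 3.46, 0.82, -1.59]
40 1 on [-0.04, 0.48, 2.64, 3.12, 0.85, -1.57]
40 -1 hi [0.24, -0.52, 2.59, -0.75, 0.29, -0.68]
40 -1 pre None
40 -1 in [0.13, 0.48, 2.63, 3.29, 0.84, 1.56]
40 -1 off [0.28, 0.48, 2.61, 3.46, 0.82, 1.55]
40 -1 on [-0.04, 0.48, 2.64, 3.12, 0.85, 1.57]
```

The wrist has to be flipped (j4 ≈ π), with a 40° slant. I'll do the flip out in the clear on the left, then query the approach solutions from there.

Run:
```python
from h import *
from workcell import *
hand.move_gripper(.04,20)
bot.goto_joints([1.2,.05,2.5,0,.3,0]);o=get_obs();print(o["time_s"],o["position"])
bot.goto_joints([1.2,.05,2.5,3.2,.3,1.57]);o=get_obs();print(o["time_s"],o["position"],Ro.from_quat(o["orientation"]).as_matrix().round(2).tolist(),np.hypot(*o["position"][:2]),o["gripper_width"],o["wrist_force"])
for nm,a,p in(("hi",(-100,0,200),60),("hi",(-90,0,200),50),("pre",(-95,0,84),65),("pre",(-90,0,84),60),("pre",(-80,0,84),50),("mid",(-72,0,84),50),("in",(-56,0,84),40),("in",(-56,0,84),42),("off",(-56,36,84),40),("on",(-56,-36,84),40)):
  s=kinematics.solve_ik(*pose(*a,p,-1));print(p,nm,a,None if s is None else np.round(s,2).tolist())
```

```text
1.8417 [0.1259463  0.32806829 0.10745263]
4.5417 [0.18816828 0.47279915 0.21380126] [[-0.28, -0.91, 0.3], [-0.56, 0.41, 0.72], [-0.78, 0.03, -0.63]] 0.5088677021977746 0.03993409567951652 [-1.81372545e-04 -8.77167255e-01  4.88884279e-03]
60 hi (-100, 0, 200) [0.1, -0.14, 2.4, -0.17, 0.37, -1.31]
50 hi (-90, 0, 200) [0.12, -0.14, 2.51, -0.84, 0.12, -0.62]
65 pre (-95, 0, 84) [0.09, 0.18, 2.45, -0.5, 0.1, -0.97]
60 pre (-90, 0, 84) [0.1, 0.2, 2.5, 3.84, 0.09, 0.98]
50 pre (-80, 0, 84) [0.12, 0.29, 2.59, 3.35, 0.44, 1.49]
50 mid (-72, 0, 84) [0.11, 0.29, 2.57, 3.35, 0.43, 1.48]
40 in (-56, 0, 84) [0.13, 0.47, 2.64, 3.29, 0.84, 1.56]
42 in (-56, 0, 84) [0.12, 0.43, 2.62, 3.3, 0.74, 1.55]
40 off (-56, 36, 84) [0.29, 0.47, 2.62, 3.46, 0.82, 1.55]
40 on (-56, -36, 84) [-0.04, 0.47, 2.64, 3.12, 0.84, 1.57]
```

Run:
```python
from h import *
from workcell import *
import cv2
bot.goto_joints([1.2,.2,2.55,3.3,.2,1.5])
bot.goto_joints([.12,.2,2.55,3.35,.2,1.49]);o=get_obs();print(o["time_s"],o["position"],o["wrist_force"])
p,q=pose(-80,0,84,50,-1)
bot.goto_joints(kinematics.solve_ik(p,q));o=get_obs();print(o["time_s"],o["position"],p,o["wrist_force"])
a=vision.read_camera("wrist");b=vision.read_camera("side")["frame"][165:365,160:460]
np.savez("wrist1.npz",**a)
cv2.imwrite("pics/pre.png",np.vstack([cv2.resize(a["frame"][:,:,::-1],(400,300)),cv2.resize(b[:,:,::-1],(400,267))]))
```

```text
6.775 [0.42624748 0.0399062  0.10087977] [ 0.01848707 -0.46397013 -0.36988264]
7.1167 [0.44107058 0.02589109 0.09599948] [0.44211466 0.02510928 0.09702276] [-0.45945647 -0.68908141 -0.75254512]
```

View pics/pre.png

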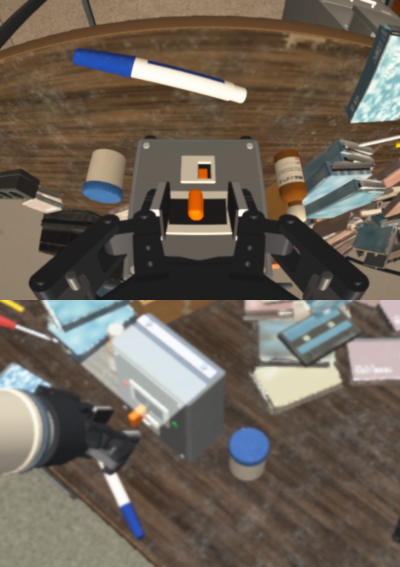

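The wrist view shows the lever at (195,205), centred between the fingers (160 to 232), with the orange tab visible at (203,173). Next I insert and push to off under force watch.

```bash
cat >> h.py <<'E'
def push(y0,y1,fmax,step=1.,v=.03,X=-56,Z=84,P=40):
    from workcell import bot,get_obs
    s=np.sign(y1-y0);log=[];n=R_y=np.array([-np.sin(BOX[2]),np.cos(BOX[2]),0]);y=y0
    while s*(y1-y)>0:
        y+=s*min(step,abs(y1-y));p,q=pose(X,y,Z,P,-1);bot.servo_line(p,q,velocity=v)
        o=get_obs();f=-s*(np.array(o["wrist_force"])@n);log.append((round(y,1),round(f,1)))
        if f>fmax: break
    print(log,"t",o["time_s"],"F",np.round(o["wrist_force"],1));return y
E
python3 - <<'E'
from h import *
from workcell import *
bot.servo_line(*pose(-70,0,84,46,-1),velocity=.05)
bot.servo_line(*pose(-56,0,84,40,-1),velocity=.04);o=get_obs();print(o["time_s"],o["position"],o["wrist_force"])
if np.linalg.norm(o["wrist_force"])<4:
    y=push(0,10,6,5); 
    y=push(y,24,12,1)
E
```

```text
8.025 [0.46379027 0.02467222 0.09459726] [0.45473185 0.54335737 1.21109505]
[(np.int64(5), np.float64(-1.1)), (np.int64(10), np.float64(-0.4))] t 8.6583 F [-0.   0.4 -0.7]
[(np.int64(11), np.float64(-0.5)), (np.int64(12), np.float64(-0.0)), (np.int64(13), np.float64(0.8)), (np.int64(14), np.float64(2.5)), (np.int64(15), np.float64(2.3)), (np.int64(16), np.float64(3.4)), (np.int64(17), np.float64(2.3)), (np.int64(18), np.float64(3.6)), (np.int64(19), np.float64(3.6)), (np.int64(20), np.float64(5.6)), (np.int64(21), np.float64(8.5)), (np.int64(22), np.float64(10.2)), (np.int64(23), np.float64(8.1)), (np.int64(24), np.float64(10.9))] t 12.1583 F [ -2.3 -10.8   0.1]
```

Run:
```python
from h import *
from workcell import *
import cv2
y=push(24,44,20,.7)
a=vision.read_camera("wrist");i=a["frame"][150:390,200:440,::-1];cv2.imwrite("pics/off.png",cv2.resize(i,None,fx=2,fy=2))
```

```text
[(np.float64(24.7), np.float64(11.2)), (np.float64(25.4), np.float64(7.6)), (np.float64(26.1), np.float64(10.3)), (np.float64(26.8), np.float64(11.5)), (np.float64(27.5), np.float64(13.4)), (np.float64(28.2), np.float64(9.0)), (np.float64(28.9), np.float64(9.6)), (np.float64(29.6), np.float64(11.4)), (np.float64(30.3), np.float64(8.3)), (np.float64(31.0), np.float64(10.0)), (np.float64(31.7), np.float64(12.4)), (np.float64(32.4), np.float64(8.1)), (np.float64(33.1), np.float64(12.1)), (np.float64(33.8), np.float64(14.8)), (np.float64(34.5), np.float64(15.8)), (np.float64(35.2), np.float64(17.7)), (np.float64(35.9), np.float64(21.5))] t 16.4083 F [  1.9 -21.5  -1. ]
```

View pics/off.png

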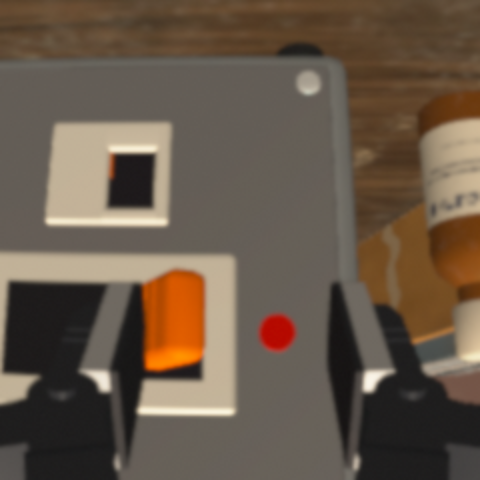

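At the off end the tab is nearly hidden, with a sliver left at (111,165), and the force is rising as at a stop. I'll press slightly more, still well below 35 N, then throw to on.

Run:
```python
from h import *
from workcell import *
import cv2
y=push(35.9,38.5,25,.5)
a=vision.read_camera("wrist")["frame"][150:390,200:440,::-1]
p,q=pose(-56,0,84,40,-1);bot.servo_line(p,q,velocity=.06)
y=push(0,-20,14,2.)
if y<=-20: y=push(y,-42,20,.7)
b=vision.read_camera("wrist")["frame"][150:390,200:440,::-1];cv2.imwrite("pics/on.png",cv2.resize(np.hstack([a,b]),None,fx=1.6,fy=1.6))
```

```text
[(np.float64(36.4), np.float64(23.7)), (np.float64(36.9), np.float64(22.6)), (np.float64(37.4), np.float64(25.5))] t 17.2083 F [  0.2 -25.5   0.1]
[(np.float64(-2.0), np.float64(2.3)), (np.float64(-4.0), np.float64(2.9)), (np.float64(-6.0), np.float64(2.7)), (np.float64(-8.0), np.float64(2.4)), (np.float64(-10.0), np.float64(1.8)), (np.float64(-12.0), np.float64(2.8)), (np.float64(-14.0), np.float64(1.7)), (np.float64(-16.0), np.float64(2.5)), (np.float64(-18.0), np.float64(2.9)), (np.float64(-20.0), np.float64(2.7))] t 20.5333 F [-2.8  2.7 -0. ]
[(np.float64(-20.7), np.float64(2.8)), (np.float64(-21.4), np.float64(3.1)), (np.float64(-22.1), np.float64(3.0)), (np.float64(-22.8), np.float64(2.6)), (np.float64(-23.5), np.float64(3.5)), (np.float64(-24.2), np.float64(2.8)), (np.float64(-24.9), np.float64(3.1)), (np.float64(-25.6), np.float64(2.7)), (np.float64(-26.3), np.float64(2.6)), (np.float64(-27.0), np.float64(2.4)), (np.float64(-27.7), np.float64(2.9)), (np.float64(-28.4), np.float64(3.5)), (np.float64(-29.1), np.float64(3.8)), (np.float64(-29.8), np.float64(2.8)), (np.float64(-30.5), np.float64(2.2)), (np.float64(-31.2), np.float64(3.8)), (np.float64(-31.9), np.float64(5.8)), (np.float64(-32.6), np.float64(8.7)), (np.float64(-33.3), np.float64(11.3)), (np.float64(-34.0), np.float64(14.6)), (np.float64(-34.7), np.float64(16.9)), (np.float64(-35.4), np.float64(19.7)), (np.float64(-36.1), np.float64(24.1))] t 26.2833 F [ 3.6 24.  -1.6]
```

View pics/on.png

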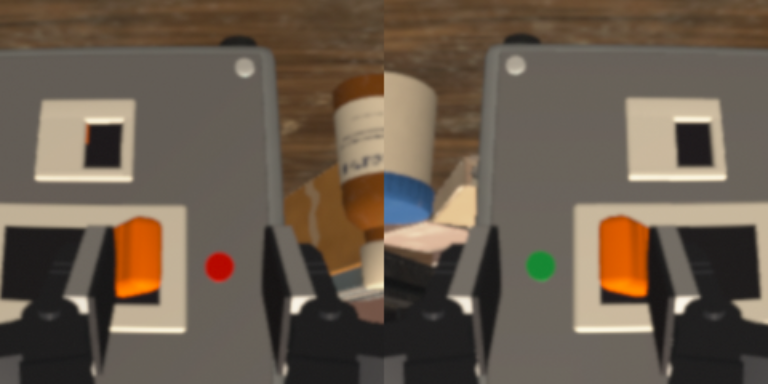

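The lever is at the on stop with the tab hidden. I'll let go and back out.

Run:
```python
from h import *
from workcell import *
import cv2
for a in((-56,-25,84,40),(-70,-25,84,46),(-82,-25,84,50)):
    bot.servo_line(*pose(*a,-1),velocity=.04)
j=np.array(get_obs()["joint_pos"]);j[4]=.2;j[2]-=.03
bot.goto_joints(j);bot.dwell(.5);o=get_obs();print(o["time_s"],o["position"],o["wrist_force"])
a=vision.read_camera("wrist")["frame"][:,:,::-1];b=vision.read_camera("scene")["frame"][190:340,195:375,::-1]
cv2.imwrite("pics/end.png",np.vstack([cv2.resize(a,(440,330)),cv2.resize(b,(320,267))[:, :].copy() if 0 else cv2.copyMakeBorder(cv2.resize(b,(320,267)),0,0,0,120,0)]))
```

```text
28.5 [0.39800789 0.00298623 0.06107606] [-0.12971394  0.65113416  0.30827828]
```

View pics/end.png

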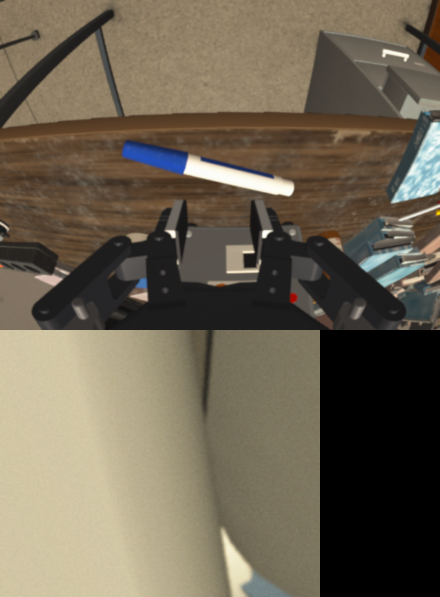

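The arm is clear with no contact force, the tab is hidden and the pen is undisturbed.

```bash
python3 -c "
from workcell import *
print(hand_in())"
```

```text
the job is handed in; nothing more can be done
None
```

I pushed the lever to the off stop (about 25 N at most), which reset the trip slide, then threw it to the on stop and let go. I handed the job in at about 28.5 s with the arm clear; the pen was undisturbed, but my last pictures didn't recheck the bottle and tub.

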